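Set the kickstand of the test-tile frame and hold the frame upright

ROBOT

A 6-joint arm with a two-finger parallel gripper is mounted at the origin on the work surface. World frame = base frame: x ahead of the robot, y to its left, z up, the work surface at z = 0. Lengths are in m, angles in rad, forces in N, time in s.
With the tool pointing down it reaches from about 0.35 to 0.975 m from the base axis. Payload 17.4 kg.
Tool frame: the origin (TCP) lies between the finger pads; the fingertips stand 19 mm ahead of it and the grasp point (between the pads) is the TCP; z points along the fingers, y is the line along which they close (so a half turn about z gives the same grasp; the last joint's range is limited). The gripper opens to 85 mm and grips with 20 to 120 N. Pads are 22 mm wide; open, the fingers measure 114 mm over their backs; the gripper's body (76 mm by 85 mm) begins 54 mm behind the grasp point. The pads swing forward as they close: fully open they stand 13 mm farther back than shut.
Start: joints at [1.246, 0.116, 1.442, -0, 1.584, -0.038], TCP at [0.191, 0.647, 0.25] pointing down, gripper open.
Joint ranges: [-2.83, 2.83], [-0.83, 2.19], [0.07, 2.5], [-1.14, 4.28], [0.01, 3], [-2.97, 2.97]. Speed limits (rad/s): [1.89, 1.89, 2.22, 3.14, 3.14, 3.14].

INTERFACE

Orientations are given as [roll, pitch, yaw] about the fixed x, y, z axes, in that order (R = Rz(yaw) Ry(pitch) Rx(roll)).
In Python, from plant import readout, optics, arm gives the robot as it stands.
- The arm moves only by the tool step_arm, never from a script. Its argument "deltas" is text: rows parted by semicolons, each of 7 numbers parted by spaces: the shift along the world's x, y, z in m, then the turn, a rotation vector about the world's x, y, z in degrees, then the finger opening in m, from 0 to 0.0854. A call has exactly 8 rows; each row is the pose to reach, as a shift and turn from the pose commanded when the call began; what a row does not reach only later rows make up. A row lasts 1/10 s, in which the tool goes at most 50 mm and 8.59 degrees, less where a joint would pass 70% of its speed; a pose out of reach is approached as far as the arm can. A call with a gripper value outside its range is refused whole. The fingers move at their own pace and stop on an object; "force" is the grip in N (left out, the last holds). Time passes only in rows, so rows that repeat a pose let the fingers close, or fill a call up. It gives the time, the measured TCP pose, the force, the opening and the grip force at its end, in the units of the state.
- readout.state(): the state, without advancing time (a new reading comes with each control period).
- optics.capture(name): name is "side" or "top"; returns the picture (480x640x3 uint8, red, green, blue); there is no depth.
- optics.camera_info(name): a dict with "K" (3x3 intrinsics, pixels), "R" (3x3) and "t" (3): a world point X has camera coordinates R X + t. Camera axes: x right, y down, z forward; pixel columns grow to the right and rows downward; lengths in m; the calibration is good to about 2 mm. A picture is of the moment at which its call begins. camera_info takes no time and is no camera call.
- arm.sign_off(): hands the job in; it is judged then, once.
The state is a dict: "t": time; "joint_pos": joint angles; "qd": joint speeds; "joint_torque": joint torques, N m; "eef_pos": TCP position; "eef_rot": TCP orientation; "wrist_force": force on the tool from outside, world axes, zero at the start; "ft_torque": the same for the moment, N m; "finger_gap": opening from 0.0 (shut) to 1.0 (fully open); "finger_force": force on a finger pad.
Only numpy, scipy, OpenCV 4.12 (cv2) and the standard library are available. Lean on these libraries where they do the work, as an engineer would, in place of code of your own. Each camera call takes 0.05 s, during which the arm holds its last target. There are 200 camera calls.

TASK

The yellow cup is in the way of the tile frame's kickstand: nest it upright inside the blue cup, fully home, with the blue cup standing on the bench. Then flip the red kickstand over its centre and all the way down, then bring the tile frame upright and finish while holding the frame itself there (not the kickstand) with the fingers, because its spring tips it back as soon as it is let go. Leave the other things on the bench where they are.

Things in the scene. Friction and masses are not known exactly. Their poses are not given: they have to be found in the camera images.
- base: Dark steel plate fixed to the bench, 120 x 180 x 12 mm (x, y, z), carrying the tile frame. Origin: centre of its underside, on the bench. x points to the side where the kickstand comes down (away from the robot, within 0.35 rad), y along the frame's hinge axis towards the kickstand's side. The hinge axis lies 30 mm above the origin.
- frame: Wooden frame with coloured tiles, hinged to the base at its foot. Origin: on the hinge axis, midway; z up along the frame, x its face normal, y along the hinge. 156 mm wide, uprights 16 mm thick. Top bar 16 mm thick (x), 20 mm high, 156 mm long (y), upper edge 200 mm from the origin; below the bar a 6 mm panel, 14 mm thick over the tiles. About 0.55 kg.
- frame_top (a point): Centre of the frame's top bar, 190 mm from the hinge axis along the frame. The bar can be pinched across its thickness from above.
- frame_tilt (a joint): Tilt of the frame, rad: 0 upright, negative leaning back (top towards base -x, the robot's side). Starts at its back stop, -0.42; front stop at +0.03. Its weight and a return spring tip it back when let go; about 2 N at the top bar lifts it or holds it upright.
- leg_swing (a joint): Swing of the kickstand on the frame, rad: 0 folded up along the frame, 2.36 fully down (stop), its foot then just meeting the bench when the frame is upright. The foot swings up and over towards base +x. With the frame at its back stop the leg is vertical (centre) at 0.42; pushed past that it falls by itself, damped, to the stop in 1 to 3 s. Under 1 N at its end moves it.
- leg: The red kickstand. Origin: its pivot on the frame, 60 mm up the frame from the hinge axis and 120 mm out along +y (42 mm clear of the frame's side); z along the leg to its foot.
- leg_foot (a point): Rubber foot end of the kickstand, 115 mm from the pivot. The kickstand is a round red bar 12 mm thick with a black foot 14 mm thick.
- yellow_cup: Loose yellow plastic stacking cup, upright, open on top, standing where the kickstand comes down. Origin: centre of its underside; z up. 82 mm tall; a straight rim band 66 mm across from 61 mm up to the rim, below it a cone narrowing to 38 mm at the foot. Wall 3 mm. About 70 g. Can be gripped across the rim band.
- blue_cup: Blue stacking cup of the same shape and size, standing loose on the bench on the robot's left. Nested fully home, the yellow cup's shoulder rests on the blue rim, its origin about 22 mm above the blue cup's origin, and its 21 mm rim band stays clear above. Radial play about 1 mm.
- jar: Bystander, to be left alone: round glass jar with black lid and red label, 64 mm across, 90 mm tall.
- bowl: Bystander, to be left alone: white bowl, 130 mm across, 55 mm tall.
- clay_vase: Bystander, to be left alone: square open clay vase, 70 x 70 x 120 mm, pale clay.
- wood_block: Bystander, to be left alone: dark wooden block, 160 x 50 x 40 mm.
- knife: Bystander, to be left alone: flat modelling spatula lying on the bench, origin near its middle.
Not all that is in view belongs to the job. There is more than one size of the yellow_cup; the job needs the largest.

How it is judged:
On the way, in this order (a step that is already met when the one before it is completed fails the run):
1. the yellow cup is nested fully home in the standing blue cup and let go (horizontal distance between yellow_cup and blue_cup below 0.005 m and z of yellow_cup in the frame of blue_cup between 0.015 and 0.028 m and angle between blue_cup's own z axis and vertical below 0.1 rad and angle between the z axis of yellow_cup and the z axis of blue_cup, either way round below 0.1 rad and angle between yellow_cup's own z axis and vertical below 0.15 rad and height (world z) of blue_cup below 0.006 m and contact force between the fingers and yellow_cup below 0.1 N and contact force between the fingers and blue_cup below 0.1 N), for 0.2 s.
2. the kickstand has been flipped over centre, all the way down (value of joint leg_swing above 2.2 rad), for 0.2 s.
At the end, for the whole second after the job is handed in: Frame within 0.07 rad of upright, still, held by the fingers (over 0.5 N, none on the kickstand); kickstand down (over 2.2 rad); yellow cup released, nested in the blue: axes within 5 mm and 0.1 rad, origin 15 to 28 mm above the blue one's; blue cup upright on the bench (all of step 1 and value of joint leg_swing above 2.2 rad and value of joint frame_tilt above -0.07 rad and velocity of joint frame_tilt between -0.1 and 0.1 rad/s and contact force between the fingers and frame above 0.5 N and contact force between the fingers and leg below 0.1 N); the arm keeps its last pose, push and grip.
It fails at once if the jar is shifted by more than 30 mm (distance of jar from where it was at the start of the episode above 0.03 m).
It fails at once if the bowl is shifted by more than 30 mm (distance of bowl from where it was at the start of the episode above 0.03 m).
It fails at once if the clay vase is shifted by more than 30 mm (distance of clay_vase from where it was at the start of the episode above 0.03 m).
It fails at once if the wood block is shifted by more than 30 mm (distance of wood_block from where it was at the start of the episode above 0.03 m).
It fails at once if the knife is shifted by more than 30 mm (distance of knife from where it was at the start of the episode above 0.03 m).
It also fails if it takes over 64 s, if anything falls off the work surface, if the arm or the gripper's body presses on something with over 40 N, if the wrist force passes 120 N, or if a joint passes its speed limit or range.

## Working session

There is one attempt and no reset: what is moved stays moved. The work goes in short steps, Python scripts to look and compute and a tool call to move; the robot and the scene stay as the last step left them, time stands still between calls to the robot, and variables do not carry over. Pictures are saved under pics/ and viewed, at most 10 in all, crops included, and the job is handed in when it is done.

Besides the shell and the picture viewer there is one more tool, called as name(argument=value, ...) on one line, values as JSON. step_arm: Moves the arm, as the interface text tells. Its arguments: {"type":"object","properties":{"deltas":{"type":"string"},"force":{"type":"number"}},"required":["deltas"]}

```bash
mkdir -p pics; ls
cat > h.py <<'E'
import numpy as np, cv2
from plant import readout, optics, arm
def cap(n,f=None):
    im=optics.capture(n)
    if f: cv2.imwrite('pics/'+f,im[...,::-1])
    return im
def ray(n,u,v):
    c=optics.camera_info(n);K,R,t=[np.array(c[k],float) for k in('K','R','t')]
    d=R.T@np.linalg.solve(K,[u,v,1.]);return -R.T@t,d
def onz(n,u,v,z):
    o,d=ray(n,u,v);return o+d*(z-o[2])/d[2]
def proj(n,X):
    c=optics.camera_info(n);p=np.array(c['K'])@(np.array(c['R'])@np.array(X,float)+np.array(c['t']));return p[:2]/p[2]
def tri(a,b):
    (o1,d1),(o2,d2)=ray('top',*a),ray('side',*b)
    s=np.linalg.lstsq(np.c_[d1,-d2],o2-o1,rcond=None)[0]
    p,q=o1+s[0]*d1,o2+s[1]*d2;return (p+q)/2,np.linalg.norm(p-q)
E
python3 - <<'E'
from h import *
cap('top','t0.png');cap('side','s0.png')
for n in('top','side'):print(n,np.round(ray(n,320,240),3))
print(readout.state())
E
```

```text
pics
top [[ 0.398  0.003  1.177]
 [ 0.122  0.029 -0.992]]
side [[-0.037 -0.579  0.975]
 [ 0.476  0.515 -0.713]]
{'t': 0.1, 'joint_pos': array([ 1.24619796e+00,  1.16443219e-01,  1.44219219e+00, -5.20914768e-06,
        1.58401065e+00, -3.78087127e-02]), 'qd': array([-7.50458658e-05, -2.02251730e-03, -2.89560663e-03,  5.21950390e-04,
        6.79591863e-04, -8.26717415e-04]), 'joint_torque': array([ 1.23141705e-03, -7.33667135e+01, -6.33794188e+01, -1.45912509e-04,
        5.17225417e-03, -2.57850769e-05]), 'eef_pos': array([0.19090757, 0.64728295, 0.24963638]), 'eef_rot': array([-3.14053981e+00, -3.46132884e-05,  2.85480291e+00]), 'wrist_force': array([ 0.57755413, -0.8311014 , -0.1741686 ]), 'ft_torque': array([-0.01531369,  0.0294723 ,  0.00380813]), 'finger_force': 0.0, 'finger_gap': 0.9986663532124604}
```

View pics/t0.png

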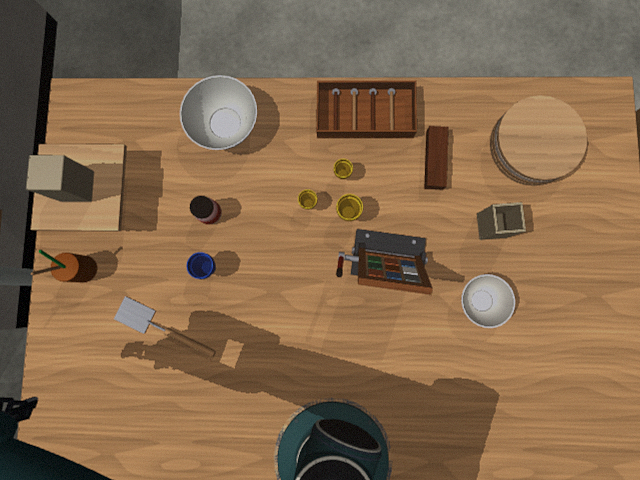

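View pics/s0.png

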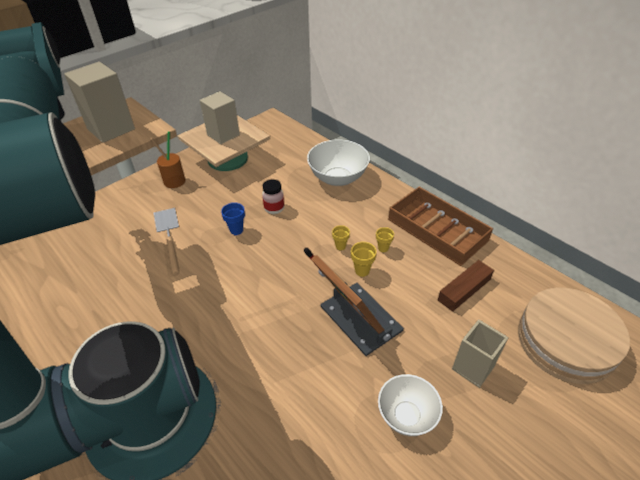

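The top view shows the big yellow cup at (349,207), with smaller ones at (343,169) and (308,200). The blue cup is at (201,266), the frame at (390,262) and the red kickstand at (340,265). The side view shows the big yellow cup at (363,260) and blue at (234,218); the kickstand's black foot is near (307,252).

```bash
cat >> h.py <<'E'
HS={'yellow':((22,140,60),(34,255,255)),'blue':((110,140,40),(130,255,255))}
def blobs(im,col,amin=60):
    m=cv2.inRange(cv2.cvtColor(im,cv2.COLOR_RGB2HSV),*HS[col])
    cs=cv2.findContours(m,cv2.RETR_EXTERNAL,cv2.CHAIN_APPROX_NONE)[0]
    return sorted([c for c in cs if cv2.contourArea(c)>amin],key=cv2.contourArea,reverse=True)
def rimfit(n,c,z=.082):
    # points of the hull cast to rim plane; circle fitted to those around the far side from foot
    P=np.array([onz(n,u,v,z)[:2] for u,v in cv2.convexHull(c)[:,0,:]+0.0])
    return cv2.minEnclosingCircle(P.astype(np.float32))
E
python3 - <<'E'
from h import *
t=cap('top');s=cap('side')
for col in HS:
  for n,im in(('top',t),('side',s)):
    for c in blobs(im,col):
      print(col,n,cv2.contourArea(c),cv2.boundingRect(c),np.round(cv2.minEnclosingCircle(c)[0],1),'rim',np.round(np.r_[rimfit(n,c)],4) if 0 else rimfit(n,c))
# base/frame features crop
cr=cv2.resize(t[215:305,320:445],None,fx=6,fy=6,interpolation=cv2.INTER_CUBIC)
cv2.imwrite('pics/t1.png',cr[...,::-1])
cr=cv2.resize(s[235:360,295:415],None,fx=4.8,fy=4.8,interpolation=cv2.INTER_CUBIC)
cv2.imwrite('pics/s1.png',cr[...,::-1])
E
```

```text
yellow top 523.5 (336, 194, 27, 27) [349.2 206.8] rim ((0.6150612831115723, -0.03625090420246124), 0.03347022086381912)
yellow top 270.0 (298, 189, 19, 20) [307.1 198.6] rim ((0.6352418065071106, 0.06781560182571411), 0.02489045262336731)
yellow top 266.0 (334, 159, 19, 19) [342.7 168. ] rim ((0.7132507562637329, -0.018887557089328766), 0.02476543001830578)
yellow side 576.5 (351, 243, 25, 33) [363.  258.7] rim ((0.5938669443130493, -0.0591496005654335), 0.05687646567821503)
yellow side 278.5 (376, 228, 18, 24) [384.5 239.5] rim ((0.6826589107513428, -0.0502309575676918), 0.04436497017741203)
yellow side 268.0 (332, 226, 17, 24) [340.5 237.5] rim ((0.6052074432373047, 0.03575831651687622), 0.043574150651693344)
blue top 506.0 (187, 253, 27, 26) [199.9 265.5] rim ((0.46740320324897766, 0.3273836374282837), 0.033457186073064804)
blue side 479.0 (222, 203, 22, 32) [234.5 218.5] rim ((0.44867533445358276, 0.2935129404067993), 0.06494738161563873)
```

View pics/t1.png

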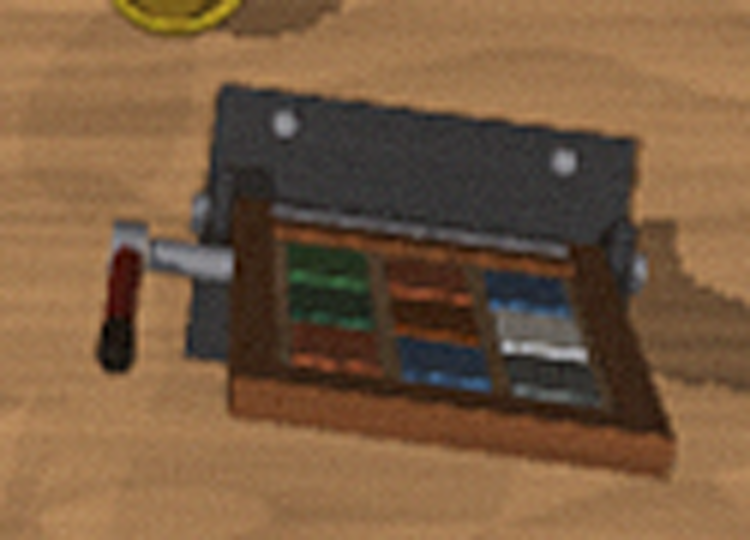

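View pics/s1.png

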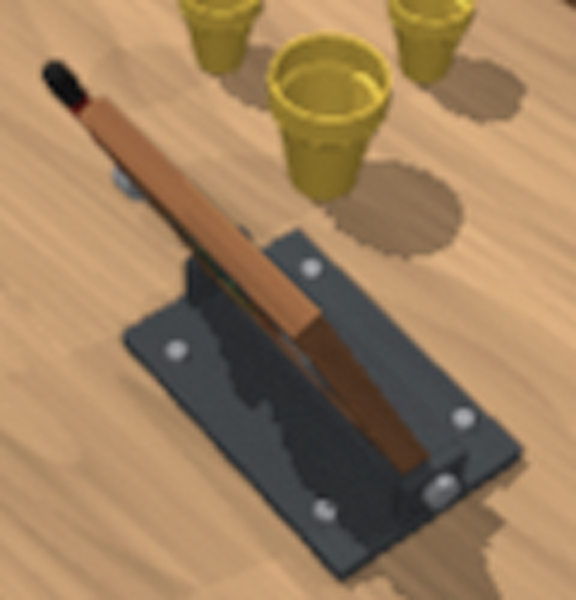

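The top crop shows the base's far corners at crop (218,85) and (635,140), its near-left corner at about (187,357) and the kickstand's foot at (117,355). The side crop shows the base's four corners and the big cup. The fitted rim radius is 33.4 mm against 33 nominal, so the cup fits are sound. I'll start moving towards the cup now and work out the base from the corners.

step_arm(deltas="0.03 -0.04 0 0 0 8 0.085; 0.055 -0.08 0 0 0 16 0.085; 0.08 -0.12 0 0 0 24 0.085; 0.105 -0.165 0 0 0 32 0.085; 0.13 -0.21 0 0 0 40 0.085; 0.155 -0.25 0 0 0 45 0.085; 0.18 -0.29 0 0 0 45 0.085; 0.205 -0.33 0 0 0 45 0.085", force=25)

```text
t: 1.0
eef_pos: [0.3965, 0.3156, 0.2504]
eef_rot: [3.142, 0.0, -2.643]
wrist_force: [0.6, 0.8, -0.0]
finger_gap: 0.995
finger_force: 0.0
```

Run:
```python
from h import *
T=[(218,85),(635,140),(187,357)];S=[(125,340),(298,232),(520,455),(342,578)]
A=[onz('top',320+u/6,215+v/6,.012)[:2] for u,v in T]
B=[onz('side',295+u/4.8,235+v/4.8,.012)[:2] for u,v in S]
print('top',np.round(A,3));print('side',np.round(B,3),np.mean(B,0))
for a,b in((0,1),(1,2),(2,3),(3,0)):print(np.linalg.norm(B[a]-B[b]))
d=A[0]-A[1];th=np.arctan2(-d[0],d[1]);print('yaw',th,np.linalg.norm(d))
R=np.array([[np.cos(th),-np.sin(th)],[np.sin(th),np.cos(th)]])
c=(A[0]+A[1])/2-R@[.06,0];print('origin',c)
def b2w(x,y,z):return np.r_[c+R@[x,y],z]
q=.42
for nm,l,y in(('foot',.175,.12),('pivot',.06,.12),('top',.19,0)):
  X=b2w(-l*np.sin(q),y,.03+l*np.cos(q));print(nm,X,proj('top',X),proj('side',X))
print('legfoot meas px',320+117/6,215+355/6,' side',295+65/4.8,235+80/4.8, tri((320+117/6,215+355/6),(295+65/4.8,235+80/4.8)))
print(readout.state()['eef_pos'],readout.state()['eef_rot'])
```

```text
top [[ 0.57  -0.057]
 [ 0.548 -0.236]
 [ 0.453 -0.044]]
side [[ 0.449 -0.052]
 [ 0.566 -0.065]
 [ 0.541 -0.24 ]
 [ 0.427 -0.226]] [ 0.49571655 -0.14571717]
0.11786689261420785
0.1766848108347111
0.11561306156996157
0.1748754331298889
yaw -0.1252559333188752 0.180102215568091
origin [ 0.49927488 -0.13876527]
foot [ 0.44346728 -0.01079071  0.18979056] [339.24682805 274.68280072] [305.7852967  249.42725724]
pivot [ 0.48999236 -0.01664893  0.08478534] [341.15714162 257.42250655] [322.79777087 270.32871183]
top [ 0.42240735 -0.12908649  0.2034869 ] [394.90829482 284.90826823] [336.07446865 279.33952799]
legfoot meas px 339.5 274.1666666666667  side 308.5416666666667 251.66666666666666 (array([ 0.44675503, -0.01281962,  0.18108806]), np.float64(0.0044214506245542394))
[0.39648655 0.31558832 0.25042591] [ 3.14157456e+00  4.57813442e-04 -2.64261768e+00]
```

step_arm(deltas="0.027 -0.043 0 0 0 0 0.085; 0.054 -0.086 0 0 0 0 0.085; 0.081 -0.129 0 0 0 0 0.085; 0.108 -0.173 0 0 0 0 0.085; 0.135 -0.217 0 0 0 0 0.085; 0.162 -0.261 0 0 0 0 0.085; 0.19 -0.307 0 0 0 0 0.085; 0.219 -0.353 0 0 0 0 0.085")

```text
t: 1.8
eef_pos: [0.6074, -0.0246, 0.2503]
eef_rot: [-3.142, 0.0, -2.643]
wrist_force: [0.7, 0.5, -0.2]
finger_gap: 0.998
finger_force: 0.0
```

step_arm(deltas="0 0 -0.04 0 0 0 0.085; 0 0 -0.08 0 0 0 0.085; 0 0 -0.115 0 0 0 0.085; 0 0 -0.115 0 0 0 0.085; 0 0 -0.115 0 0 0 0.085; 0 0 -0.115 0 0 0 0.085; 0 0 -0.115 0 0 0 0.085; 0 0 -0.115 0 0 0 0.085")

```text
t: 2.6
eef_pos: [0.6073, -0.0225, 0.1369]
eef_rot: [-3.14, 0.002, -2.643]
wrist_force: [-0.4, -0.6, -0.4]
finger_gap: 0.997
finger_force: 0.0
```

Run:
```python
from h import *
s=readout.state();print(s['eef_pos'],s['eef_rot'],s['joint_pos'])
t=cap('top');s=cap('side')
cv2.imwrite('pics/a.png',np.hstack([cv2.resize(t[130:290,270:430],(400,400)),cv2.resize(s[160:320,270:430],(400,400))])[...,::-1])
```

```text
[ 0.60725697 -0.02245664  0.13685503] [-3.14043940e+00  1.75643793e-03 -2.64287475e+00] [-7.89362414e-02  2.25838162e-02  1.72568111e+00 -7.12934191e-06
  1.39122654e+00 -2.14844820e+00]
```

View pics/a.png

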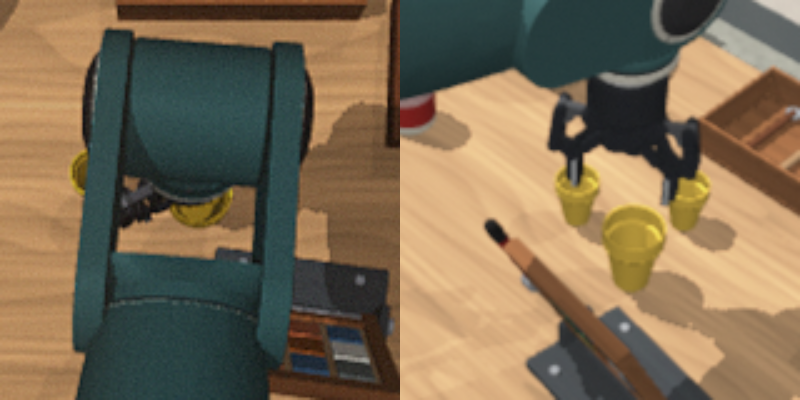

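The side view (right half) shows the open fingers above the big cup's rim, off by about 14 mm in y as the pose reads. I'll correct that, then descend and grip.

step_arm(deltas="0.008 -0.0145 0 0 0 0 0.085; 0.008 -0.0145 0 0 0 0 0.085; 0.008 -0.0145 -0.03 0 0 0 0.085; 0.008 -0.0145 -0.057 0 0 0 0.085; 0.008 -0.0145 -0.057 0 0 0 0.085; 0.008 -0.0145 -0.057 0 0 0 0.05; 0.008 -0.0145 -0.057 0 0 0 0.05; 0.008 -0.0145 -0.057 0 0 0 0.05", force=25)

```text
t: 3.5
eef_pos: [0.6156, -0.0371, 0.0803]
eef_rot: [-3.14, 0.002, -2.643]
wrist_force: [0.2, 0.7, 4.9]
finger_gap: 0.749
finger_force: 27.9
```

step_arm(deltas="0 0 0 0 0 0 0.05; 0 0 0 0 0 0 0.05; 0 0 0 0 0 0 0.05; 0 0 0.03 0 0 0 0.05; 0 0 0.07 0 0 0 0.05; 0 0 0.11 0 0 0 0.05; 0 0 0.15 0 0 0 0.05; 0 0 0.15 0 0 0 0.05")

```text
t: 4.3
eef_pos: [0.6163, -0.0372, 0.2356]
eef_rot: [-3.136, 0.008, -2.643]
wrist_force: [-0.3, -0.3, -0.3]
finger_gap: 0.75
finger_force: 28.1
```

Run:
```python
from h import *
s=readout.state();print(s['eef_pos'],s['eef_rot'],s['finger_gap'],s['finger_force'])
s=cap('side');cs=blobs(s,'yellow');print([cv2.boundingRect(c) for c in cs])
p=s[100:340,200:480];cv2.imwrite('pics/b.png',cv2.resize(p,None,fx=2.5,fy=2.5)[...,::-1])
```

```text
[ 0.61627028 -0.03716165  0.23560604] [-3.13633405  0.00754698 -2.64294498] 0.7501784571363865 28.14006984466687
[(353, 196, 28, 39), (376, 228, 18, 24), (332, 226, 17, 24)]
```

View pics/b.png

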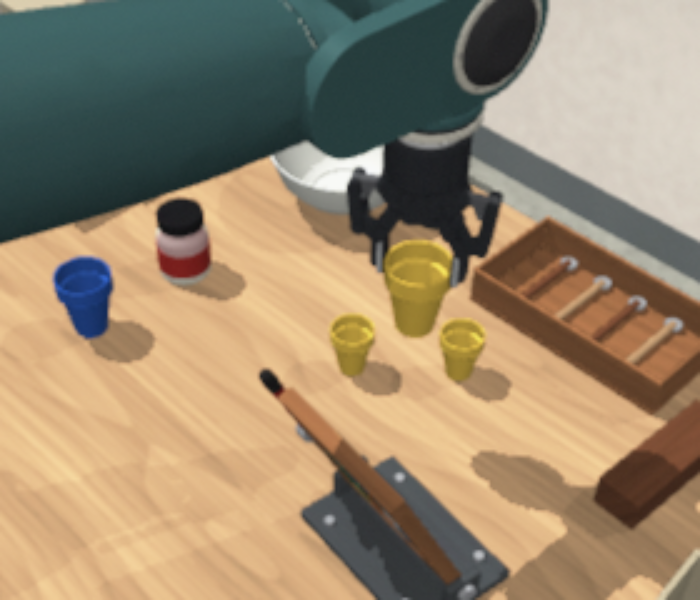

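The picture shows the big yellow cup held upright in the fingers, with the small cups and the kickstand undisturbed. Carrying it to the blue cup.

step_arm(deltas="-0.016 0.04 0 0 0 0 0.05; -0.032 0.08 0 0 0 0 0.05; -0.05 0.122 0 0 0 0 0.05; -0.068 0.166 0 0 0 0 0.05; -0.086 0.21 0 0 0 0 0.05; -0.104 0.254 0 0 0 0 0.05; -0.122 0.298 0 0 0 0 0.05; -0.14 0.342 0 0 0 0 0.05")

```text
t: 5.15
eef_pos: [0.4734, 0.3065, 0.2274]
eef_rot: [-3.142, -0.001, -2.643]
wrist_force: [0.0, 0.6, -1.0]
finger_gap: 0.75
finger_force: 28.2
```

step_arm(deltas="-0.009 0.022 0 0 0 0 0.05; -0.009 0.022 0 0 0 0 0.05; -0.009 0.022 0 0 0 0 0.05; -0.009 0.022 0 0 0 0 0.05; -0.009 0.022 0 0 0 0 0.05; -0.009 0.022 0 0 0 0 0.05; -0.009 0.022 0 0 0 0 0.05; -0.009 0.022 0 0 0 0 0.05")

```text
t: 5.95
eef_pos: [0.4659, 0.3267, 0.2283]
eef_rot: [-3.142, 0.0, -2.643]
wrist_force: [0.5, 0.2, -0.7]
finger_gap: 0.748
finger_force: 28.2
```

Run:
```python
from h import *
s=readout.state();print(s['eef_pos'],s['eef_rot'],s['finger_gap'])
s=cap('side')
def rimc(c):
  # side view: rim ellipse's widest rows -> column centre of contour, and top of it
  x,y,w,h=cv2.boundingRect(c);return x+w/2-.5,y,w,h
for col in HS:print(col,rimc(blobs(s,col)[0]))
E=readout.state()['eef_pos']
top=[E[0],E[1],E[2]+.002]
print('pred yellow rim centre px',proj('side',top),'blue rim at (.467,.327):',proj('side',[.467,.327,.082]))
ring=lambda c,z:np.array([proj('side',[c[0]+.033*np.cos(a),c[1]+.033*np.sin(a),z]) for a in np.linspace(0,6.28,60)])
for n,r in(('y',ring(E,top[2])),('b',ring((.467,.327),.082))):print(n,r.min(0),r.max(0))
```

```text
[0.46592476 0.3267255  0.22833244] [-3.14157067e+00  5.70769421e-05 -2.64346465e+00] 0.7477364825096925
yellow (223.5, 160, 24, 36)
blue (232.5, 203, 22, 32)
pred yellow rim centre px [224.02727732 166.62903782] blue rim at (.467,.327): [232.59663184 209.10657159]
y [211.18293334 159.08396347] [236.81224105 174.46972548]
b [220.79791993 201.43420706] [244.35338458 217.05717608]
```

step_arm(deltas="0 0 -0.04 0 0 0 0.05; 0 0 -0.07 0 0 0 0.05; 0 0 -0.085 0 0 0 0.05; 0 0 -0.095 0 0 0 0.05; 0 0 -0.105 0 0 0 0.05; 0 0 -0.112 0 0 0 0.05; 0 0 -0.117 0 0 0 0.05; 0 0 -0.12 0 0 0 0.05")

```text
t: 6.8
eef_pos: [0.4659, 0.3271, 0.1084]
eef_rot: [3.142, 0.0, -2.643]
wrist_force: [0.4, 1.1, -0.5]
finger_gap: 0.752
finger_force: 28.2
```

step_arm(deltas="0 0 -0.002 0 0 0 0.05; 0 0 -0.004 0 0 0 0.05; 0 0 -0.005 0 0 0 0.05; 0 0 -0.006 0 0 0 0.05; 0 0 -0.006 0 0 0 0.05; 0 0 -0.006 0 0 0 0.05; 0 0 -0.006 0 0 0 0.05; 0 0 -0.006 0 0 0 0.05")

```text
t: 7.6
eef_pos: [0.4658, 0.327, 0.1023]
eef_rot: [-3.142, 0.0, -2.643]
wrist_force: [0.1, 0.3, -1.5]
finger_gap: 0.752
finger_force: 28.2
```

Run:
```python
from h import *
s=readout.state();print(s['eef_pos'],s['wrist_force'])
s=cap('side')
for col in HS:print(col,cv2.boundingRect(blobs(s,col,20)[0]))
cv2.imwrite('pics/c.png',cv2.resize(s[130:280,150:320],None,fx=4,fy=4)[...,::-1])
```

```text
[0.46577922 0.3269851  0.1023261 ] [ 0.1017802   0.32723349 -1.54033277]
yellow (220, 197, 21, 21)
blue (223, 214, 21, 21)
```

View pics/c.png

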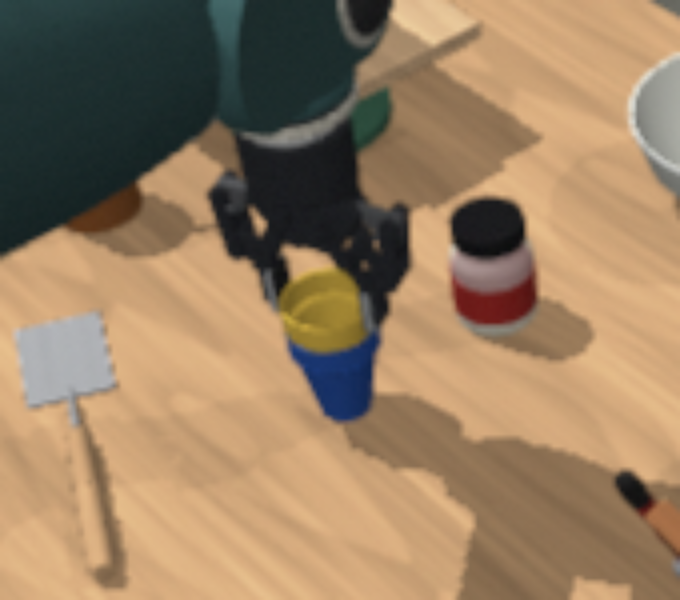

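The picture shows yellow seated in blue, with only its rim band showing. I'll press 3 mm further to be sure it is home, then release and rise.

step_arm(deltas="0 0 -0.002 0 0 0 0.05; 0 0 -0.003 0 0 0 0.05; 0 0 -0.003 0 0 0 0.05; 0 0 -0.003 0 0 0 0.05; 0 0 -0.003 0 0 0 0.085; 0 0 -0.003 0 0 0 0.085; 0 0 -0.003 0 0 0 0.085; 0 0 -0.003 0 0 0 0.085")

```text
t: 8.45
eef_pos: [0.4657, 0.3269, 0.099]
eef_rot: [-3.142, -0.0, -2.643]
wrist_force: [-0.3, 0.3, 0.5]
finger_gap: 0.992
finger_force: 0.0
```

step_arm(deltas="0 0 0 0 0 0 0.085; 0 0 0.03 0 0 0 0.085; 0 0 0.07 0 0 0 0.085; 0 0 0.12 0 0 0 0.085; 0 0 0.15 0 0 0 0.085; 0 0 0.15 0 0 0 0.085; 0 0 0.15 0 0 0 0.085; 0 0 0.15 0 0 0 0.085")

```text
t: 9.25
eef_pos: [0.4654, 0.3268, 0.2478]
eef_rot: [-3.142, -0.002, -2.643]
wrist_force: [-0.5, 0.8, -0.8]
finger_gap: 0.996
finger_force: 0.0
```

Run:
```python
from h import *
s=readout.state();print(s['eef_pos'],s['finger_gap'])
s=cap('side')
y,b=[blobs(s,c,20)[0] for c in('yellow','blue')]
print(cv2.boundingRect(y),cv2.boundingRect(b))
def ring(c,z,r):
  P=np.array([proj('side',[c[0]+r*np.cos(a),c[1]+r*np.sin(a),z]) for a in np.linspace(0,6.28,90)]);return np.r_[P.min(0),P.max(0)].round(1)
c=(.467,.327)
for z in(.104,.109,.083):print(z,ring(c,z,.033))
print('foot',ring(c,0,.019))
cv2.imwrite('pics/d.png',cv2.resize(s[180:260,190:280],None,fx=6,fy=6,interpolation=cv2.INTER_CUBIC)[...,::-1])
```

```text
[0.46544935 0.32680509 0.24777034] 0.9961559425386995
(220, 197, 24, 21) (223, 213, 21, 22)
0.104 [219.5 195.5 243.4 211.1]
0.109 [219.2 194.2 243.1 209.8]
0.083 [220.7 201.2 244.3 216.8]
foot [230.1 225.5 243.1 234.5]
```

View pics/d.png

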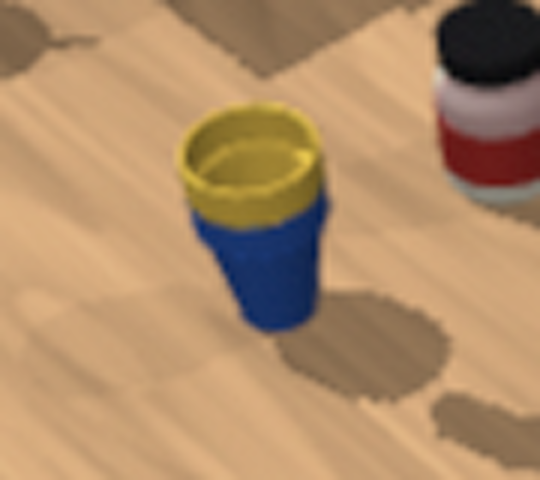

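The close-up shows yellow seated squarely in the upright blue cup. Its rim top is at row 197, which matches a rim height of 104 mm given the view's 1.5 px offset, so the cup is fully home. Next is the kickstand: I'll turn the closing line to the base's x axis, close the fingers and go behind the foot.

step_arm(deltas="-0.005 -0.02 0.01 0 0 -8 0.085; -0.01 -0.04 0.01 0 0 -16 0.085; -0.015 -0.06 0.01 0 0 -24 0.06; -0.02 -0.08 0.01 0 0 -32 0; -0.025 -0.105 0.01 0 0 -40 0; -0.03 -0.13 0.01 0 0 -48 0; -0.035 -0.15 0.01 0 0 -56 0; -0.04 -0.17 0.01 0 0 -64 0")

```text
t: 10.1
eef_pos: [0.4252, 0.1561, 0.2581]
eef_rot: [-3.14, -0.001, 2.517]
wrist_force: [0.5, -0.3, -0.6]
finger_gap: 0.004
finger_force: 0.0
```

step_arm(deltas="-0.005 -0.02 0 0 0 -8 0; -0.01 -0.04 0 0 0 -16 0; -0.015 -0.06 0 0 0 -24 0; -0.02 -0.085 0 0 0 -32 0; -0.025 -0.11 0 0 0 -40 0; -0.03 -0.13 0 0 0 -48 0; -0.034 -0.15 0 0 0 -56 0; -0.036 -0.168 0 0 0 -62 0")

```text
t: 10.9
eef_pos: [0.3892, -0.0119, 0.2583]
eef_rot: [-3.14, 0.0, 1.435]
wrist_force: [0.5, 0.1, 0.2]
finger_gap: 0.0
finger_force: 0.0
```

step_arm(deltas="0 0 0 0 0 0 0; 0 0 0 0 0 0 0; 0 0 0 0 0 0 0; 0 0 0 0 0 0 0; 0 0 0 0 0 0 0; 0 0 0 0 0 0 0; 0 0 0 0 0 0 0; 0 0 0 0 0 0 0")

```text
t: 11.7
eef_pos: [0.3898, -0.0109, 0.2593]
eef_rot: [3.142, 0.0, 1.441]
wrist_force: [-0.7, -0.3, -0.8]
finger_gap: 0.004
finger_force: 0.0
```

step_arm(deltas="0 0 -0.04 0 0 0 0; 0 0 -0.071 0 0 0 0; 0.01 0 -0.071 0 0 0 0; 0.025 -0.003 -0.071 0 0 0 0; 0.04 -0.005 -0.071 0 0 0 0; 0.055 -0.007 -0.071 0 0 0 0; 0.07 -0.009 -0.071 0 0 0 0; 0.085 -0.011 -0.071 0 0 0 0")

```text
t: 12.5
eef_pos: [0.4766, -0.0222, 0.1902]
eef_rot: [3.14, -0.0, 1.441]
wrist_force: [0.5, -0.4, -0.2]
finger_gap: -0.004
finger_force: 0.3
```

step_arm(deltas="0.015 -0.002 0 0 0 0 0; 0.03 -0.004 0 0 0 0 0; 0.045 -0.006 0 0 0 0 0; 0.045 -0.006 0 0 0 0 0; 0.045 -0.006 0 0 0 0 0; 0 0 0 0 0 0 0; -0.045 0.006 0.02 0 0 0 0; -0.08 0.01 0.071 0 0 0 0")

```text
t: 13.3
eef_pos: [0.3982, -0.0123, 0.2477]
eef_rot: [-3.137, 0.0, 1.441]
wrist_force: [0.7, -1.1, 1.5]
finger_gap: -0.005
finger_force: 0.0
```

step_arm(deltas="-0.03 0.004 0.01 0 0 0 0; -0.03 0.004 0.01 0 0 0 0; -0.03 0.004 0.01 0 0 0 0; -0.03 0.004 0.01 0 0 0 0; -0.03 0.004 0.01 0 0 0 0; -0.03 0.004 0.01 0 0 0 0; -0.03 0.004 0.01 0 0 0 0; -0.03 0.004 0.01 0 0 0 0")

```text
t: 14.1
eef_pos: [0.3717, -0.0088, 0.2592]
eef_rot: [-3.141, 0.0, 1.441]
wrist_force: [-0.2, -0.2, 0.9]
finger_gap: -0.003
finger_force: 0.0
```

Run:
```python
from h import *
s=readout.state();print(s['t'],s['eef_pos'],s['wrist_force'])
s=cap('side')
cv2.imwrite('pics/e.png',cv2.resize(s[150:370,250:450],None,fx=2.7,fy=2.7)[...,::-1])
```

```text
14.1 [ 0.37165234 -0.00881545  0.25919107] [-0.18099505 -0.19089786  0.92970237]
```

View pics/e.png

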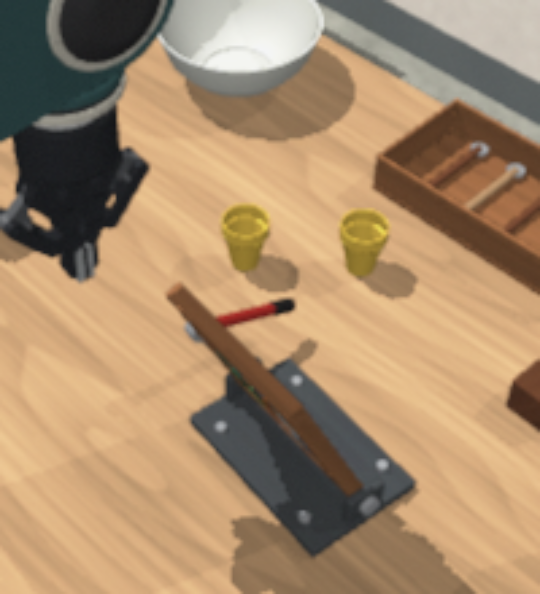

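The kickstand now hangs on the +x side, with its black foot at crop (285,305), at the bottom of its swing for a frame that is still leaning. Next I'll straddle the top bar with vertical, part-open fingers. The bar's top face measured at top-view pixel (395,286), against a predicted (395,285).

step_arm(deltas="0.015 -0.04 0.005 0 0 0 0.05; 0.032 -0.08 0.005 0 0 0 0.05; 0.048 -0.121 0.005 0 0 0 0.05; 0.048 -0.121 0.005 0 0 0 0.05; 0.048 -0.121 0.005 0 0 0 0.05; 0.048 -0.121 0.005 0 0 0 0.05; 0.048 -0.121 0.005 0 0 0 0.05; 0.048 -0.121 0.005 0 0 0 0.05")

```text
t: 14.95
eef_pos: [0.4194, -0.129, 0.2647]
eef_rot: [3.141, 0.0, 1.442]
wrist_force: [0.6, -0.2, -0.6]
finger_gap: 0.585
finger_force: 0.0
```

step_arm(deltas="0 0 -0.015 0 0 0 0.05; 0 0 -0.03 0 0 0 0.05; 0 0 -0.045 0 0 0 0.05; 0 0 -0.055 0 0 0 0.05; 0 0 -0.066 0 0 0 0.05; 0 0 -0.066 0 0 0 0.05; 0 0 -0.066 0 0 0 0.05; 0 0 -0.066 0 0 0 0.05")

```text
t: 15.75
eef_pos: [0.4197, -0.1299, 0.1991]
eef_rot: [3.141, 0.0, 1.441]
wrist_force: [-0.1, -0.4, -0.4]
finger_gap: 0.583
finger_force: 0.0
```

Run:
```python
from h import *
s=readout.state();print(s['t'],s['eef_pos'],s['wrist_force'],s['finger_gap'])
s=cap('side')
cv2.imwrite('pics/f.png',cv2.resize(s[170:350,230:430],None,fx=3.2,fy=3.2)[...,::-1])
```

```text
15.75 [ 0.41974051 -0.12988281  0.19906229] [-0.11731897 -0.39559388 -0.35948786] 0.5830116901260661
```

View pics/f.png

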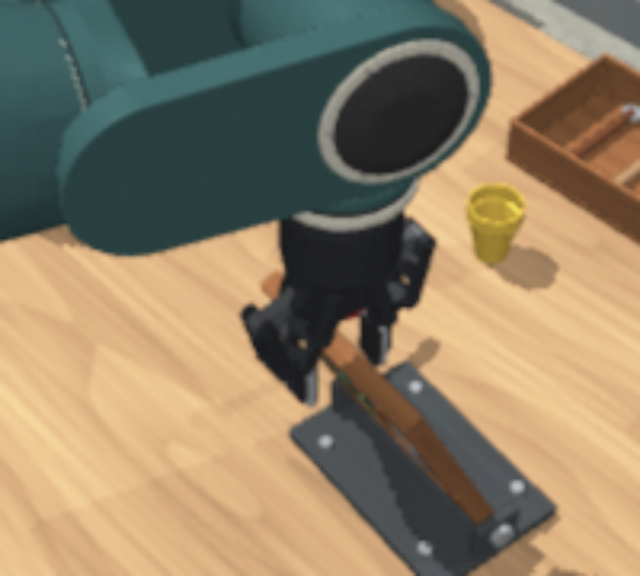

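The fingers straddle the top bar, one on each side. I'll push the bar up in base +x with the rear finger, then close on it at upright.

step_arm(deltas="0.01 -0.001 0 0 0 0 0.05; 0.02 -0.002 0.001 0 0 0 0.05; 0.03 -0.004 0.004 0 0 0 0.05; 0.04 -0.005 0.008 0 0 0 0.05; 0.05 -0.006 0.012 0 0 0 0.05; 0.06 -0.007 0.015 0 0 0 0.05; 0.07 -0.008 0.018 0 0 0 0.05; 0.076 -0.009 0.02 0 0 0 0.05")

```text
t: 16.6
eef_pos: [0.4965, -0.1388, 0.2186]
eef_rot: [-3.141, -0.0, 1.441]
wrist_force: [-0.8, 0.8, -1.4]
finger_gap: 0.586
finger_force: 0.8
```

step_arm(deltas="0 0 0 0 0 0 0.04; 0 0 0 0 0 0 0.035; 0 0 0 0 0 0 0.03; 0 0 0 0 0 0 0.025; 0 0 0 0 0 0 0.02; 0 0 0 0 0 0 0.01; 0 0 0 0 0 0 0.01; 0 0 0 0 0 0 0.01", force=25)

```text
t: 17.4
eef_pos: [0.4957, -0.1388, 0.2186]
eef_rot: [3.141, 0.0, 1.441]
wrist_force: [-1.3, -0.0, 2.6]
finger_gap: 0.183
finger_force: 24.5
```

step_arm(deltas="0 0 0 0 0 0 0.01; 0 0 0 0 0 0 0.01; 0 0 0 0 0 0 0.01; 0 0 0 0 0 0 0.01; 0 0 0 0 0 0 0.01; 0 0 0 0 0 0 0.01; 0 0 0 0 0 0 0.01; 0 0 0 0 0 0 0.01")

```text
t: 18.2
eef_pos: [0.4956, -0.1388, 0.2186]
eef_rot: [3.141, 0.0, 1.441]
wrist_force: [-0.1, -0.1, 5.5]
finger_gap: 0.181
finger_force: 25.2
```

Run:
```python
from h import *
s=readout.state();print(s['t'],s['eef_pos'],s['wrist_force'],s['ft_torque'],s['finger_gap'],s['finger_force'])
s=cap('side',"g.png");t=cap('top','h.png')
for col in HS:print(col,[cv2.boundingRect(c) for c in blobs(s,col,20)],[cv2.boundingRect(c) for c in blobs(t,col,20)])
hs=cv2.cvtColor(s,cv2.COLOR_RGB2HSV)
m=cv2.inRange(hs,(0,170,60),(4,255,255))|cv2.inRange(hs,(174,170,60),(180,255,255))
m[:200]=0;m[330:]=0;m[:,:300]=0;m[:,420:]=0
n,l,st,ce=cv2.connectedComponentsWithStats(m);print('red',[(list(a),b.round(1)) for a,b in zip(st[1:],ce[1:]) if a[4]>10])
th=-.125;R=np.array([[np.cos(th),-np.sin(th)],[np.sin(th),np.cos(th)]])
c=np.array([.4985,-.139]);b2w=lambda x,y,z:np.r_[c+R@[x,y],z]
for tilt in(0,-.05):
  for sw in(2.36,2.2):
    a=tilt+sw;p=np.array([.06*np.sin(tilt),.03+.06*np.cos(tilt)]);f=p+.115*np.array([np.sin(a),np.cos(a)])
    print(tilt,sw,[proj('side',b2w(q[0],.12,q[1])).round(1) for q in(p,(p+f)/2,f)])
```

```text
18.2 [ 0.49559442 -0.13878294  0.21861424] [-0.13385178 -0.09358032  5.50225743] [-0.03324045 -0.30809259  0.0284682 ] 0.18050397916429078 25.20046055316925
yellow [(332, 226, 18, 23), (379, 230, 15, 22)] [(184, 251, 28, 28), (298, 189, 19, 20), (334, 159, 19, 20)]
blue [(230, 227, 12, 8)] []
red []
0 2.36 [array([330.5, 264.7]), array([343. , 268.1]), array([354.6, 271.3])]
0 2.2 [array([330.5, 264.7]), array([344.9, 265.2]), array([358.3, 265.8])]
-0.05 2.36 [array([329.6, 265.2]), array([342.7, 267.8]), array([354.9, 270.1])]
-0.05 2.2 [array([329.6, 265.2]), array([344.5, 264.9]), array([358.4, 264.6])]
```

Run:
```python
from h import *
th=-.125;R=np.array([[np.cos(th),-np.sin(th)],[np.sin(th),np.cos(th)]])
c=np.array([.4985,-.139]);b2w=lambda x,y,z:np.r_[c+R@[x,y],z]
for f in('g','h'):
  im=cv2.imread(f'pics/{f}.png');im=im.astype(int);n='side' if f=='g' else 'top'
  m=((im[...,2]>2.2*im[...,1])&(im[...,2]>2.2*im[...,0])&(im[...,2]>50)).astype(np.uint8)
  k,l,st,ce=cv2.connectedComponentsWithStats(m);print(f,[(a[:4].tolist(),int(a[4])) for a in st[1:] if a[4]>5])
  for sw in(0.42,2.2,2.36):
    a=sw-.015;p=np.array([-.001,.09]);q=p+.1*np.array([np.sin(a),np.cos(a)])
    print(n,sw,[proj(n,b2w(x[0],.12,x[1])).round(1).tolist() for x in(p,q)])
  u,v=proj(n,b2w(.045,.12,.05)).astype(int);print(im[v-2:v+3:2,u-4:u+5:4,::-1].tolist())
```

```text
g []
side 0.42 [[330.2, 264.9], [343.5, 231.7]]
side 2.2 [[330.2, 264.9], [354.9, 265.4]]
side 2.36 [[330.2, 264.9], [351.7, 270.2]]
[[[99, 67, 43], [102, 80, 57], [130, 81, 58]], [[101, 67, 45], [98, 78, 57], [86, 104, 82]], [[100, 67, 44], [99, 78, 56], [54, 90, 71]]]
h [([203, 204, 18, 20], 66), ([341, 222, 6, 20], 75)]
top 0.42 [[342.6, 248.0], [345.8, 226.1]]
top 2.2 [[342.6, 248.0], [346.2, 218.8]]
top 2.36 [[342.6, 248.0], [345.6, 223.5]]
[[[176, 133, 92], [102, 19, 13], [190, 141, 97]], [[165, 125, 85], [107, 27, 16], [173, 131, 86]], [[149, 113, 74], [102, 23, 12], [160, 118, 80]]]
```

The red leg spans rows 222–242 in the top view, which matches the leg at its stop (2.36 rad). The 15.4 mm grip fits the bar, at 25 N, and the pose puts the frame near upright. Handing in.

```bash
python3 -c "
from plant import arm;print(arm.sign_off())"
```

```text
the job is handed in; nothing more can be done
None
```

I handed the job in at about 18 s with the yellow cup nested in the blue one, the kickstand fully down and the frame's top bar held near upright (about -0.015 rad by the arm's pose, not measured directly) at 25 N; the hand-in returned no verdict.

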